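# Turn the pendant blanks over into the empty transfer tray

## Robot

A 6-joint arm with a two-finger parallel gripper is mounted at the origin on the work surface. World frame = base frame: x ahead of the robot, y to its left, z up, the work surface at z = 0. Lengths are in mm, angles in rad, forces in N, time in s.
With the tool pointing down it reaches from about 275 to 975 mm from the base axis. Payload 8.4 kg.
Tool frame: the origin (TCP) lies between the finger pads; the fingertips stand 25 mm ahead of it and the grasp point (between the pads) lies 6 mm ahead of it (manip.nose_length is the distance from the TCP to the fingertips, in mm); z points along the fingers, y is the direction in which the jaws open and shut (so a half turn about z gives the same grasp; the last joint's range is limited). The gripper opens to 92 mm and grips with 3 to 60 N. Pads are 20 mm wide; open, the fingers measure 128 mm over their backs; the gripper's body (75 mm by 189 mm) begins 69 mm behind the grasp point.
Start: joints at [-1.214, 0.353, 1.633, -0, 1.155, -0.002], TCP at [219.468, -585.202, 201.783] pointing down, gripper open.
Joint ranges: [-2.63, 2.63], [-0.92, 2.1], [0.06, 2.66], [-1.3, 4.44], [0, 2.69], [-3.02, 3.02]. Speed limits (rad/s): [2.22, 2.22, 2.79, 3.14, 3.14, 3.14].

## Interface

Orientations are given as a rotation vector (axis times angle).
In Python, from workcell import manip gives the robot as it stands. The module is installed in compiled form; this text tells all that it offers.
- The arm moves only by the shell command python3 -m crank 'ROWS' [FORCE]. ROWS is JSON, a list of rows, each an object with "delta_pos": the shift along the tool's x, y, z in units of 0.2 m (1.0 is 0.2 m), a list of three; "angular": the turn, a rotation vector about the tool's x, y, z in units of pi rad (1.0 is pi rad), a list of three; "fingers": the opening in per cent of the stroke, from 0 (shut) to 100 (fully open). In form: [{"delta_pos": [x, y, z], "angular": [wx, wy, wz], "fingers": fingers}, ...]. A call has 1 to 10 rows; each row is the pose to reach, as a shift and turn from the pose measured when the call began, along the tool's axes at that moment, turning the shorter way round; what a row does not reach only later rows make up. A row lasts 1/10 s, in which the tool goes at most 50 mm and 8.59 degrees, less where a joint would pass 70% of its speed; a pose out of reach is approached as far as the arm can. A call with a number of a shift or a turn outside -1 to 1 is refused whole. A call with a gripper value outside its range is refused whole. The fingers move at their own pace and stop on an object; FORCE is the grip in N (left out, the last holds). Time passes only in rows, so rows that repeat a pose let the fingers close. It gives the time, the measured TCP pose, the force and the opening at its end, in the units of the state.
- manip.read_state(): the state, without advancing time (a new reading comes with each control period).
- manip.camera(name): name is "scene" or "side" or "wrist"; returns a dict with "frame" (384x512x3 uint8, blue, green, red), "vfov" (degrees; the focal length in pixels is half the picture's height over the tangent of half this angle, whatever the lens; pixels are square), "cx", "cy" (the principal point, pixels), "k1" (the pictures are not rectified: a ray, as slopes to the right and down, at radius r is drawn at 1 + k1 r^2 times it, then the intrinsics apply), "world_from_camera" (4x4, takes a point from camera to world coordinates). Camera axes: x right, y down, z forward; pixel columns grow to the right and rows downward; lengths in mm; the calibration is good to about 2 mm. A picture is of the moment at which its call begins. There is no depth.
- manip.hand_in(): hands the job in, once; it reports no verdict.
Trained networks look in the newest picture that a camera, given by its name, has taken for a name from the list of things; names that differ only in an ending like _2 or _b are one class to them, and where a whole thing is asked for, a point or a joint stands for the part that bears it (a point fixed in the world has none). Each returns a list of dicts, best first, with "p" (0 to 1); they miss things now and then, are a little off and sometimes report something else, mostly with a low value. They report only what shows in the picture. A call takes as long as a camera call. They do not tell look-alikes from the thing itself.
- manip.outline_of(camera, query): "pixels" (384x512 bool, what is visible of it) and "extent" ([centre column, centre row, width, height] in pixels, round what is visible of it).
The state is a dict: "clock": time; "joint_positions": joint angles; "dq": joint speeds; "joint_efforts": joint torques, N m; "position": TCP position; "orientation": TCP orientation; "ft_force": force on the tool from outside, world axes, zero at the start; "ft_torque": the same for the moment, N m; "finger_gap": finger opening in mm.
Only numpy, scipy, OpenCV 4.12 (cv2) and the standard library are available. Lean on these libraries where they do the work, as an engineer would, in place of code of your own. Each camera call takes 0.05 s, during which the arm holds its last target. There are 200 camera calls.

## Task

On the stone-setters' bench two brass pendant blanks lie face up in the black tray of the tray turner. Cap it with the empty white transfer tray (not the orange one): set it on the turner's flat apron just as it lies, mouth down, and slide it under the lips all the way home. Then swing the red bar right over to the other side, so that both trays turn over together and the blanks end face down in the white tray, and let go.

Things in the scene. Friction and masses are not known exactly. Their poses are not given: they have to be found in the camera images.
- tray_grip (a point): Empty white tray, mouth down on the bench: 110 x 64 mm, 9 mm high, 0.11 kg; on its back a green handle bar 64 x 14 x 18 mm with its top 49 mm above the tray's rim. This point: the bar's centre, 40 mm above the rim it lies on. x along bar and tray length, y across, z out of its back (up at the start). Same either way round.
- apron (a point): Flat entry plate of the turning cradle, 80 (x) x 100 (y) mm, level with the rim of the black tray beyond it. This point: on its surface, 10 mm off its centre, 105 mm before the cradle's middle; the white tray set down centred here is clear of the lips. Slide along +x 106 mm to the end stop (y free by 6 mm each way). z up.
- bed (a point): Middle of the cradle: centre of the black tray's mouth, level with its rim, on the turning axis 85 mm above the bench. x: level axis, towards the grey headstock (95 to 150 mm off, 120 high); z up, down when turned. Black tray's hollow 90 x 48 x 6 deep. Lips over it, x -20 to 56: undersides at z 12.5, tops 16.5, 36 mm apart; flared mouth from x -50. Tray home: its bar at x 1, z 40 to 43.
- bar (a point): Middle of the red turning bar, a round rod 12 mm thick along x, free for 80 mm, 110 mm to the +y side of the axis (point bed). The cradle turns about bed's +x, half a turn between two stops: the bar goes up over the top and down to the far side at the same height. About 2 N moves it; it stays where left and can roll between fingers that keep pointing down.
- blank_a: Brass pendant blank, a disc 28 mm across and 6 mm thick with a red inlay on its face, 25 g, lying face up in the black tray. Origin: centre of its underside; z: out of its face (up at the start).
- blank_b: A second brass blank like the first, beside it in the black tray. Origin: centre of its underside; z: out of its face.
There are look-alikes about, which are no part of the job. What is shaped like the part that bears tray_grip but pink, purple or turquoise is not meant.

How it is judged:
By the outcome, as a careful person would: the job done as asked, in the order asked, and still so for the second after the job is handed in, with the robot touching nothing.
It also fails if it takes over 64 s, if anything falls off the work surface, if the arm or the gripper's body presses on something with over 40 N, if the wrist force passes 120 N, or if a joint passes its speed limit or range.

## Working session

There is one attempt and no reset: what is moved stays moved. The work goes in short steps, Python scripts to look and compute and a shell command to move; the robot and the scene stay as the last step left them, time stands still between calls to the robot, and variables do not carry over. Pictures are saved under pics/ and viewed, about 8 in all and at most 12, crops included, and the job is handed in when it is done.

```bash
mkdir -p pics; cat > h.py <<'E'
import numpy as np, cv2
from scipy.spatial.transform import Rotation as R
from workcell import manip
def cam(n):
    c=manip.camera(n); c['f']=192/np.tan(np.radians(c['vfov'])/2); return c
def K(c): return np.array([[c['f'],0,c['cx']],[0,c['f'],c['cy']],[0,0,1.]])
def ray(c,uv):
    p=cv2.undistortPoints(np.array([[uv]],float),K(c),np.array([c['k1'],0,0,0.]))[0,0]
    T=np.array(c['world_from_camera']); return T[:3,3],T[:3,:3]@np.array([*p,1])
def atz(c,uv,z):
    o,d=ray(c,uv); return o+d*(z-o[2])/d[2]
def proj(c,P):
    T=np.linalg.inv(np.array(c['world_from_camera'])); 
    return cv2.projectPoints(np.array(P,float).reshape(-1,1,3),cv2.Rodrigues(T[:3,:3])[0],T[:3,3],K(c),np.array([c['k1'],0,0,0.]))[0][:,0]
def tri(c1,u1,c2,u2):
    (o1,d1),(o2,d2)=ray(c1,u1),ray(c2,u2)
    A=np.array([d1,-d2]).T; s=np.linalg.lstsq(A,o2-o1,rcond=None)[0]
    a,b=o1+d1*s[0],o2+d2*s[1]; return (a+b)/2,np.linalg.norm(a-b)
def move(P,Rz=None):
    "units for going to TCP world P, and optional tool x-axis heading (tool down)"
    s=manip.read_state(); Rm=R.from_rotvec(s['orientation']); d=Rm.inv().apply(np.array(P)-s['position'])/200
    out=[d.round(4)]
    if Rz is not None: out.append(((Rm.inv()*Rz).as_rotvec()/np.pi).round(4))
    return out
E
python3 - <<'E'
from h import *
a=cam('scene');b=cam('side')
for n,c in (('scene',a),('side',b)):
    cv2.imwrite(f'pics/{n}0.png',c['frame']); print(n,np.array(c['world_from_camera']).round(2).tolist(),c['f'],c['k1'])
    for q in ('tray_grip','apron','bed','bar','blank_a'):
        for r in manip.outline_of(n,q): print(q,round(r['p'],2),np.round(r['extent'],1))
print(manip.read_state()['orientation'])
E
```

```text
scene [[-0.87, 0.27, -0.41, 853.65], [0.49, 0.48, -0.73, 645.14], [-0.0, -0.83, -0.55, 642.94], [0.0, 0.0, 0.0, 1.0]] 423.1581829441163 0.012447333353212787
tray_grip 0.92 [277.1 180.4  42.3  27.6]
tray_grip 0.92 [273.3 148.9  36.8  27.9]
tray_grip 0.81 [209.8 244.3  36.5  41.2]
tray_grip 0.63 [233.6 198.6  24.4  37.5]
apron 0.62 [279.9 276.9 131.2  81.8]
bed 0.76 [284.8 276.1 128.1  79.7]
bed 0.6 [294.9 287.5  15.7   8.7]
bar 0.9 [283.2 274.5 131.5  84.3]
blank_a 0.75 [282.5 276.9 130.2  86. ]
blank_a 0.56 [296.8 286.3   3.9   4.6]
blank_a 0.48 [278.1 273.1  12.5   8.9]
side [[-0.95, -0.21, 0.23, 207.46], [-0.31, 0.65, -0.7, 564.95], [0.0, -0.73, -0.68, 736.96], [0.0, 0.0, 0.0, 1.0]] 450.30609707926106 0.021595187295773696
tray_grip 0.86 [355.6 162.8  31.5  39.2]
tray_grip 0.8 [309.9 197.   51.   29.8]
tray_grip 0.76 [240.8 250.8  57.5  34.6]
tray_grip 0.71 [245.2 192.2  49.3  41. ]
tray_grip 0.63 [170.9 214.2  57.   30.7]
apron 0.92 [150.2 279.7 108.8  96.2]
bed 0.91 [149.1 278.4 102.3  99.1]
bed 0.18 [129.4 298.2  15.9  15. ]
bar 0.83 [151.2 280.1 104.6  97.6]
blank_a 0.68 [131.8 298.2  17.7  16.1]
blank_a 0.63 [138.4 274.4  14.5  14.1]
blank_a 0.63 [150.7 277.4 103.3  98.5]
[ 3.09116722e+00  5.60578286e-01 -1.96068285e-05]
```

View pics/scene0.png

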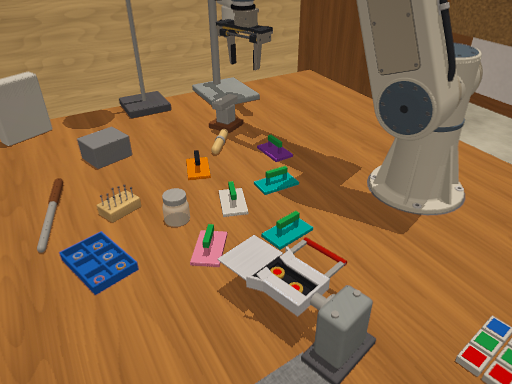

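View pics/side0.png

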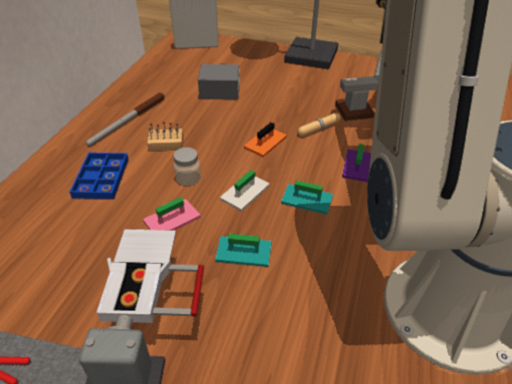

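Candidates: white tray with green handle at scene (233,201) / side (245,190). Look-alikes are the pink tray (209,247), the turquoise ones (288,232) and (276,181), the purple one (275,149), and the orange one (198,168). I choose the white one. The cradle is at scene (283,275), with the headstock toward the cameras and the bar on the robot's side. Next is a close crop of each.

```bash
python3 - <<'E'
from h import *
a=cam('scene')['frame'];b=cam('side')['frame']
f=lambda i,x,y,w,h,s:cv2.resize(i[y:y+h,x:x+w],None,fx=s,fy=s,interpolation=cv2.INTER_CUBIC)
t=np.hstack([f(a,205,225,160,120,5)]); cv2.imwrite('pics/c1.png',t)
cv2.imwrite('pics/c2.png',np.hstack([f(b,90,225,130,120,4.6)[:552,:598],np.vstack([f(a,210,176,50,50,4),f(b,215,166,60,50,4)[:,:200]]).repeat(1,0)[:552] if 0 else np.vstack([f(a,210,176,50,50,4),f(b,220,166,50,50,4),np.zeros((152,200,3),np.uint8)])]))
E
```

```text
(no output)
```

View pics/c1.png

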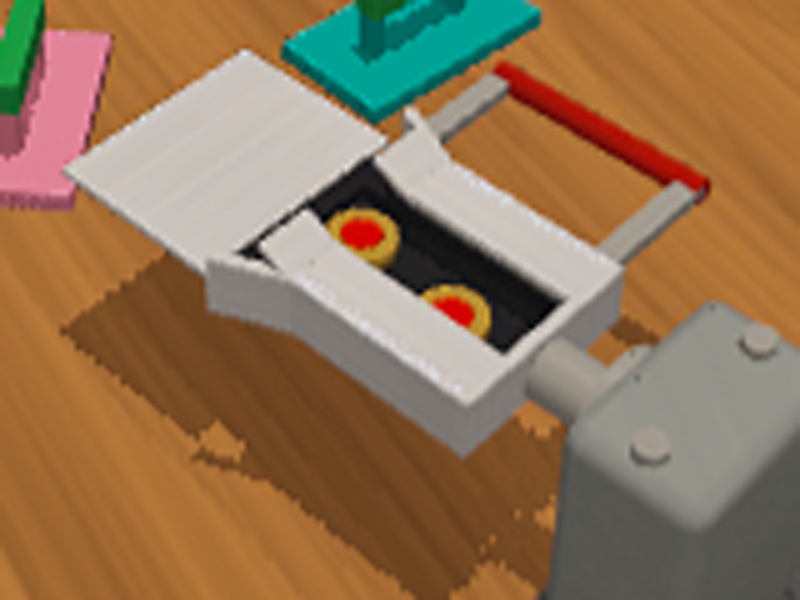

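View pics/c2.png

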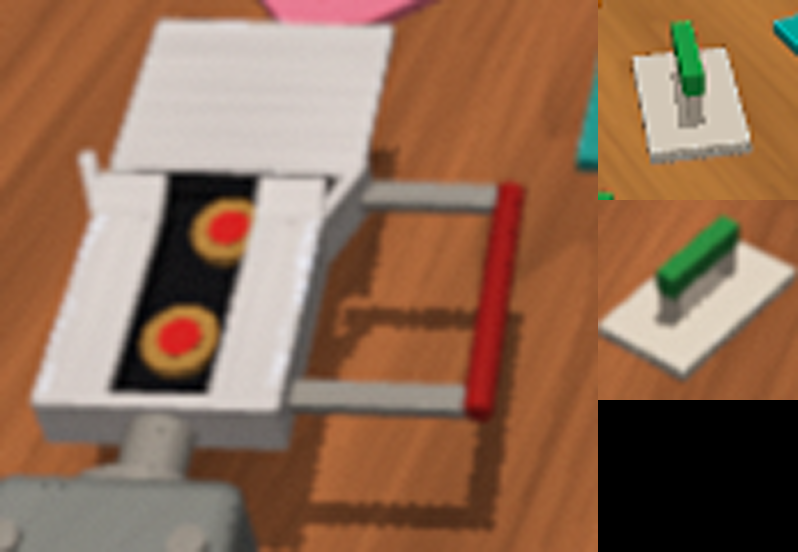

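The crops confirm the white tray with the green bar. Both face-up blanks show in the black tray, and the bar is on the robot's side. I'll fit planar poses from the corners in both views.

```bash
cat > fit.py <<'E'
from h import *
from scipy.optimize import least_squares
def fit(obs,x0):
    # obs: (cam,uv,[x,y,z world height])
    def W(p,l): c,s=np.cos(p[2]),np.sin(p[2]); return [p[0]+c*l[0]-s*l[1],p[1]+s*l[0]+c*l[1],l[2]]
    def res(p): return np.concatenate([proj(c,[W(p,l)])[0]-uv for c,uv,l in obs])
    r=least_squares(res,x0,loss='soft_l1'); return r.x,res(r.x).reshape(-1,2)
E
python3 - <<'E'
from fit import *
a=cam('scene');b=cam('side')
A=lambda u,v:np.array([205+u/5-.4,225+v/5-.4]); B=lambda u,v:np.array([90+u/4.6-.4,225+v/4.6-.4])
obs=[(a,A(65,172),[-135,-50,85]),(a,A(245,50),[-135,50,85]),(a,A(387,140),[-55,50,85]),
(b,B(160,20),[-135,-50,85]),(b,B(393,28),[-135,50,85]),(b,B(365,175),[-55,50,85]),(b,B(112,170),[-55,-50,85])]
p0=atz(a,A(290,260),85)
p,r=fit(obs,[p0[0],p0[1],1.57]);print('bed',p.round(3));print(r.round(1).tolist())
e1=tri(a,A(502,70),b,B(510,187));e2=tri(a,A(704,188),b,B(478,412));print('bar ends',e1,e2)
c,s=np.cos(p[2]),np.sin(p[2])
print('bar exp',p[:2]+110*np.array([-s,c]),'blanks')
for cm,F,u in((a,A,(362,235)),(a,A,(453,313)),(b,B,(229,228)),(b,B,(180,337))): print(atz(cm,F(*u),85).round(1))
A=lambda u,v:np.array([210+u/4-.4,176+v/4-.4]); B=lambda u,v:np.array([220+u/4-.4,166+v/4-.4])
t0=atz(a,A(90,100),9)
L=[[-55,32,9],[55,32,9],[55,-32,9],[-55,-32,9]]
w=[(a,A(35,58)),(a,A(125,48)),(a,A(152,145)),(a,A(54,153)),(b,B(0,125)),(b,B(86,170)),(b,B(197,68))]
for cc,uv in w: print(atz(cc,uv,9).round(1))
print('bar top', atz(a,A(85,-0+25),49)[:2],atz(a,A(97,75),49)[:2], atz(b,B(65,70),49)[:2],atz(b,B(132,20),49)[:2])
E
```

```text
bed [543.838 193.135   1.859]
[[-1.4, -1.0], [-0.6, -0.8], [0.1, -0.6], [-0.0, 0.7], [0.5, 0.1], [-0.3, 0.9], [-0.2, 0.7]]
bar ends (array([452.74198256, 116.97628547,  89.60495555]), np.float64(3.558332984997029)) (array([424.98780083, 210.86620042,  88.23958094]), np.float64(1.9391001385527207))
bar exp [438.37730401 161.85969211] blanks
[548.1 166.7  85. ]
[540.3 215.5  85. ]
[550.3 163.8  85. ]
[543.3 213.4  85. ]
[ 483.2 -240.1    9. ]
[ 424.7 -220.8    9. ]
[ 461.  -113.9    9. ]
[ 518.  -136.9    9. ]
[ 520.7 -140.9    9. ]
[ 460.3 -121.4    9. ]
[ 425.3 -225.6    9. ]
bar top [ 461.85673262 -203.40143187] [ 481.06400462 -147.57167315] [ 484.76513446 -156.63548509] [ 462.20073557 -211.00463374]
```

Heights and sizes agree: bar ends at z≈88, tray 110×64, bed yaw 106.5°, tray at about (472,-180) with yaw 71.3°. I'll hover over the tray and refine with the wrist camera.

```bash
cat >> h.py <<'E'
def down(deg): return R.from_euler('z',deg,degrees=True)*R.from_rotvec([np.pi,0,0])
E
python3 -c "
from h import *
print(move([472,-180.5,200],down(71.3)))"
```

```text
[array([ 1.8928, -1.4513,  0.0091]), array([ 0.    , -0.    , -0.2819])]
```

```bash
python3 -m crank '[{"delta_pos":[0.94,-0.72,0],"angular":[0,0,-0.14],"fingers":60},{"delta_pos":[0.94,-0.72,0],"angular":[0,0,-0.14],"fingers":60},{"delta_pos":[0.94,-0.72,0],"angular":[0,0,-0.14],"fingers":60},{"delta_pos":[0.94,-0.72,0],"angular":[0,0,-0.14],"fingers":60},{"delta_pos":[0.94,-0.72,0],"angular":[0,0,-0.14],"fingers":60},{"delta_pos":[0.94,-0.72,0],"angular":[0,0,-0.14],"fingers":60}]' ; python3 -c "
from h import *
print(move([472,-180.5,200],down(71.3)))"
```

```text
clock: 1.4
position: [346.6, -381.0, 202.0]
orientation: [-2.892, -1.226, -0.001]
ft_force: [-0.5, 1.2, -0.8]
finger_gap: 55.2
[array([ 1.1566, -0.2464,  0.0112]), array([-0.    , -0.0003, -0.1408])]
```

```bash
python3 -m crank '[{"delta_pos":[1,-0.22,0],"angular":[0,0,-0.141],"fingers":60},{"delta_pos":[1,-0.22,0],"angular":[0,0,-0.141],"fingers":60},{"delta_pos":[1,-0.22,0],"angular":[0,0,-0.141],"fingers":60},{"delta_pos":[1,-0.22,0],"angular":[0,0,-0.141],"fingers":60},{"delta_pos":[1,-0.22,0],"angular":[0,0,-0.141],"fingers":60},{"delta_pos":[1,-0.22,0],"angular":[0,0,-0.141],"fingers":60},{"delta_pos":[1,-0.22,0],"angular":[0,0,-0.141],"fingers":60}]' ; python3 - <<'E'
from h import *
print(move([472,-180.5,200],down(71.3)))
w=cam('wrist'); cv2.imwrite('pics/w1.png',w['frame']); print(proj(w,[[472,-180.5,49]]),np.array(w['world_from_camera']).round(2).tolist())
for r in manip.outline_of('wrist','tray_grip'): print(round(r['p'],2),np.round(r['extent'],1))
E
```

```text
clock: 2.1
position: [453.6, -207.8, 202.2]
orientation: [-2.552, -1.831, -0.001]
ft_force: [-0.4, -0.2, 0.8]
finger_gap: 55.3
[array([0.1586, 0.0435, 0.011 ]), array([ 0.    , -0.0001,  0.0001])]
[[259.42334473 149.92456045]] [[0.95, -0.31, -0.09, 479.77], [-0.32, -0.91, -0.28, -129.78], [0.0, 0.29, -0.96, 384.76], [0.0, 0.0, 0.0, 1.0]]
0.95 [323.5  30.1  70.3  58.7]
0.9 [167.   36.6 102.6  72.3]
0.87 [166.7 191.1  92.5  64.3]
0.66 [260.6 145.9  50.9  79.1]
```

View pics/w1.png

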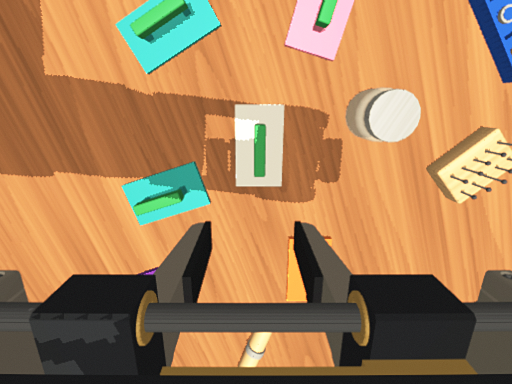

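The wrist view shows the green bar on the white tray at (260,150), where I predicted it and aligned with the jaws. I'll descend in two stages, then grip.

```bash
python3 -m crank '[{"delta_pos":[0.159,0.0435,0.4],"angular":[0,0,0],"fingers":60},{"delta_pos":[0.159,0.0435,0.4],"angular":[0,0,0],"fingers":60},{"delta_pos":[0.159,0.0435,0.5],"angular":[0,0,0],"fingers":60},{"delta_pos":[0.159,0.0435,0.6],"angular":[0,0,0],"fingers":60},{"delta_pos":[0.159,0.0435,0.7],"angular":[0,0,0],"fingers":60},{"delta_pos":[0.159,0.0435,0.775],"angular":[0,0,0],"fingers":60},{"delta_pos":[0.159,0.0435,0.775],"angular":[0,0,0],"fingers":60},{"delta_pos":[0.159,0.0435,0.775],"angular":[0,0,0],"fingers":60}]'; python3 -m crank '[{"delta_pos":[0,0,0],"angular":[0,0,0],"fingers":0},{"delta_pos":[0,0,0],"angular":[0,0,0],"fingers":0},{"delta_pos":[0,0,0],"angular":[0,0,0],"fingers":0},{"delta_pos":[0,0,0],"angular":[0,0,0],"fingers":0},{"delta_pos":[0,0,0],"angular":[0,0,0],"fingers":0},{"delta_pos":[0,0,0],"angular":[0,0,0],"fingers":0}]' 25
python3 - <<'E'
from h import *
p=[543.84,193.1];t=np.radians(106.5);u=np.array([np.cos(t),np.sin(t)])
q=np.array(p)-105*u; print(q, move([*q,175],down(106.5)), move([472,-180.5,175]))
E
```

```text
clock: 3.0
position: [471.5, -181.7, 47.3]
orientation: [-2.555, -1.827, -0.0]
ft_force: [-0.2, 0.4, 0.4]
finger_gap: 55.5
clock: 3.6
position: [471.5, -181.6, 47.4]
orientation: [-2.555, -1.827, -0.0]
ft_force: [-0.2, -1.0, -0.2]
finger_gap: 9.1
[573.66161119  92.42392784] [array([ 1.462 ,  0.0407, -0.6371]), array([-1.000e-04, -2.000e-04, -1.964e-01])] [array([ 6.40e-03,  4.00e-04, -6.38e-01])]
```

The gap of 9.1 mm is less than the bar's 14 mm, so I'll look before lifting.

```bash
python3 - <<'E'
from h import *
w=cam('wrist'); s=cam('scene'); f=s['frame'][150:240,180:290]
cv2.imwrite('pics/g1.png',np.hstack([cv2.resize(w['frame'][150:384,100:420],(480,350)),cv2.resize(f,(320,350))]))
print(manip.read_state()['finger_gap'])
E
```

```text
1.4206200028811022
```

View pics/g1.png

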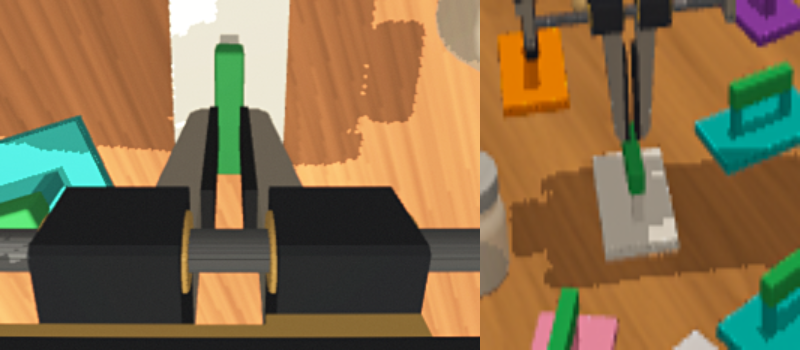

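```bash
python3 - <<'E'
from h import *
print(manip.nose_length, manip.read_state())
s=cam('scene');d=cam('side');w=cam('wrist')
x,y,z=manip.read_state()['position']
for n,c in(('scene',s),('side',d),('wrist',w)): 
    print(n,'tip,grasp,tcp',proj(c,[[x,y,z-25],[x,y,z-6],[x,y,z]]).round(0).tolist())
    for r in manip.outline_of(n,'tray_grip'): print(round(r['p'],2),np.round(r['extent'],1))
g=lambda i,x,y,w,h:cv2.resize(i[y:y+h,x:x+w],(400,400),interpolation=cv2.INTER_CUBIC)
cv2.imwrite('pics/g2.png',np.hstack([g(s['frame'],190,150,80,80),g(w['frame'],170,150,160,160)]))
E
```

```text
25.0 {'clock': 3.7, 'joint_positions': array([-3.71093156e-01,  3.81523321e-01,  2.01063429e+00,  8.67641374e-04,
        7.49912630e-01, -4.27032403e-02]), 'dq': array([ 1.98993219e-04,  4.71044646e-04, -1.05404017e-03,  2.07281023e-05,
       -7.77709373e-04, -1.31793600e-04]), 'joint_efforts': array([-5.58971660e-03, -5.09042680e+01, -2.29435319e+01,  5.38052490e-02,
        2.16241699e-02,  3.18851498e-04]), 'position': array([ 471.48120648, -181.61764082,   47.33909787]), 'orientation': array([-2.55466868e+00, -1.82721897e+00, -3.67293810e-04]), 'ft_force': array([-0.67100777, -0.54593425, -0.54756375]), 'ft_torque': array([-0.08315599, -0.06537976,  0.01545844]), 'finger_gap': 1.4206200028811022}
scene tip,grasp,tcp [[232.0, 195.0], [231.0, 189.0], [231.0, 187.0]]
0.87 [274.6 149.3  37.4  30.5]
0.85 [276.5 180.7  44.3  26.6]
0.85 [208.7 243.9  38.   44.6]
0.78 [286.4 233.4  54.7  37.7]
0.65 [234.4 203.1  27.2  33.7]
side tip,grasp,tcp [[245.0, 186.0], [245.0, 180.0], [245.0, 178.0]]
0.91 [245.2 192.9  47.3  35.4]
0.74 [309.2 195.4  51.9  31.2]
0.73 [241.1 251.8  60.1  30.2]
0.69 [359.2 162.3  30.5  37.5]
0.63 [173.2 214.4  53.6  30.6]
wrist tip,grasp,tcp [[252.0, 214.0], [252.0, 223.0], [252.0, 227.0]]
0.87 [ 97.   45.3 177.1  90.6]
0.86 [253.9 199.7  79.8 120.2]
0.85 [107.4 264.9 136.6  80.9]
0.61 [350.2  35.4 107.   70.7]
```

View pics/g2.png

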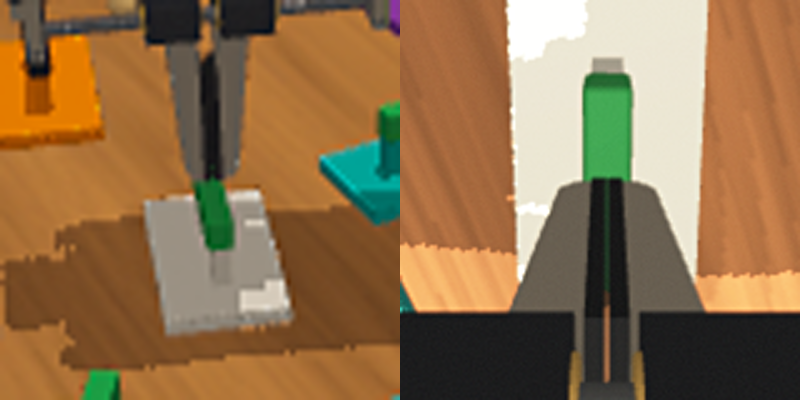

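The fingers have shut just above the bar, so the tips stand higher than the stated 25 mm ahead implies. I'll measure where the tips really are.

```bash
python3 - <<'E'
from h import *
w=cam('wrist');d=cam('side')
T=np.array(w['world_from_camera']);s=manip.read_state();Rm=R.from_rotvec(s['orientation'])
print('f',w['f'],w['cx'],w['cy'],'cam in tool',Rm.inv().apply(T[:3,3]-s['position']).round(1),'axis',Rm.inv().apply(T[:3,2]).round(3))
for D in (w['f']*55.3/83,w['f']*55.3/86,w['f']*55.3/80):
    o,r=ray(w,(252,222)); print(D,Rm.inv().apply(o+r*D-s['position']).round(1))
cv2.imwrite('pics/g3.png',cv2.resize(d['frame'][130:220,195:295],(720,648)[:1]+(600,),interpolation=cv2.INTER_CUBIC))
E
```

```text
f 278.0402053686016 252.23812652916536 190.77126476994678 cam in tool [  82.3   -0.2 -182.5] axis [-0.291  0.001  0.957]
185.2484741793213 [  8.4  -0.2 -11.4]
178.78631810329847 [ 11.   -0.2 -17.4]
192.19529196104585 [ 5.6 -0.2 -5. ]
```

View pics/g3.png

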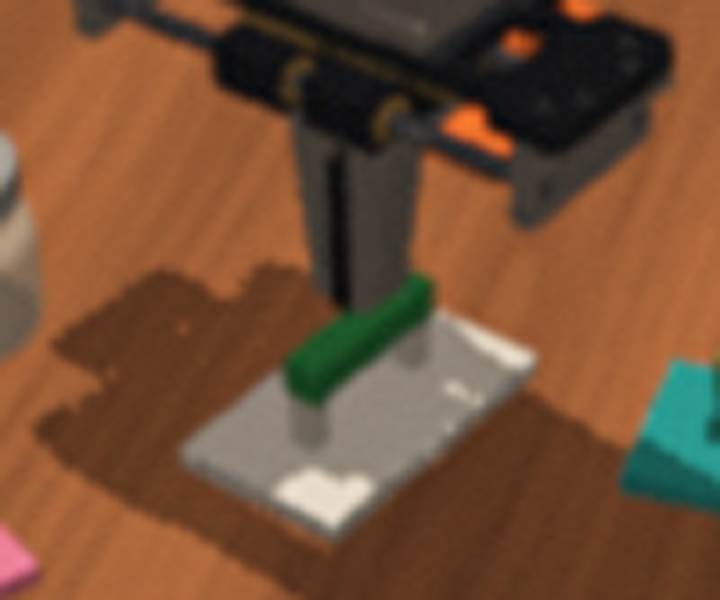

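All views put the real fingertips about level with the TCP (z≈47–52), not 25 mm ahead. I'll check by touch: shut fingers down onto the bar's top (z=49) in small steps.

```bash
for i in 1 2 3; do python3 -m crank '[{"delta_pos":[0,0,0.006],"angular":[0,0,0],"fingers":0},{"delta_pos":[0,0,0.006],"angular":[0,0,0],"fingers":0}]' 25 | grep -v orient; done
```

```text
clock: 4.3
position: [471.3, -181.6, 45.9]
ft_force: [0.2, 0.3, 0.0]
finger_gap: 0.3
clock: 4.5
position: [471.2, -181.6, 44.6]
ft_force: [-0.1, -0.2, -0.4]
finger_gap: 0.4
clock: 4.7
position: [471.1, -181.6, 43.2]
ft_force: [0.7, -0.6, -0.5]
finger_gap: 0.4
```

```bash
for i in 1 2 3 4; do python3 -m crank '[{"delta_pos":[0,0,0.008],"angular":[0,0,0],"fingers":0},{"delta_pos":[0,0,0.008],"angular":[0,0,0],"fingers":0}]' 25 | grep -v -e orient -e finger; done
```

```text
clock: 4.9
position: [471.0, -181.5, 41.4]
ft_force: [-0.1, 0.2, -0.7]
clock: 5.1
position: [470.8, -181.4, 39.6]
ft_force: [-0.9, -0.4, 0.1]
clock: 5.3
position: [470.7, -181.4, 37.8]
ft_force: [-0.2, -0.6, -0.4]
clock: 5.5
position: [470.8, -181.4, 36.6]
ft_force: [-1.2, 1.3, 7.1]
```

Contact comes at a reported z of about 37 with the bar's top at 49, so the true tip is at reported z + 12. I'll use that: rise, open, then descend to reported z=10 (tip at 22) and grip.

```bash
python3 -m crank '[{"delta_pos":[0,0,-0.1],"angular":[0,0,0],"fingers":50},{"delta_pos":[0,0,-0.1],"angular":[0,0,0],"fingers":50},{"delta_pos":[0,0,-0.1],"angular":[0,0,0],"fingers":50},{"delta_pos":[0,0,-0.1],"angular":[0,0,0],"fingers":50},{"delta_pos":[0,0,-0.1],"angular":[0,0,0],"fingers":50},{"delta_pos":[0,0,-0.1],"angular":[0,0,0],"fingers":50},{"delta_pos":[0,0,-0.1],"angular":[0,0,0],"fingers":50},{"delta_pos":[0,0,-0.1],"angular":[0,0,0],"fingers":50}]'; python3 -c "
from h import *
print(move([472,-180.5,10.5],down(71.3)))"
```

```text
clock: 6.3
position: [470.8, -181.4, 56.4]
orientation: [-2.554, -1.826, 0.001]
ft_force: [-0.7, 0.5, -0.3]
finger_gap: 46.1
[array([0.0062, 0.0048, 0.2295]), array([-0.0007, -0.0002, -0.0009])]
```

```bash
python3 -m crank '[{"delta_pos":[0.006,0.005,0.08],"angular":[0,0,0],"fingers":50},{"delta_pos":[0.006,0.005,0.13],"angular":[0,0,0],"fingers":50},{"delta_pos":[0.006,0.005,0.17],"angular":[0,0,0],"fingers":50},{"delta_pos":[0.006,0.005,0.2],"angular":[0,0,0],"fingers":50},{"delta_pos":[0.006,0.005,0.225],"angular":[0,0,0],"fingers":50},{"delta_pos":[0.006,0.005,0.225],"angular":[0,0,0],"fingers":50}]'; python3 -m crank '[{"delta_pos":[0,0,0],"angular":[0,0,0],"fingers":0},{"delta_pos":[0,0,0],"angular":[0,0,0],"fingers":0},{"delta_pos":[0,0,0],"angular":[0,0,0],"fingers":0},{"delta_pos":[0,0,0],"angular":[0,0,0],"fingers":0},{"delta_pos":[0,0,0],"angular":[0,0,0],"fingers":0},{"delta_pos":[0,0,0],"angular":[0,0,0],"fingers":0},{"delta_pos":[0,0,0],"angular":[0,0,0],"fingers":0}]' 30
python3 - <<'E'
from h import *
t=np.radians(106.5);u=np.array([np.cos(t),np.sin(t)])
q=np.array([543.84,193.1])-105*u; print(q, move([*q,145],down(106.5)))
E
```

```text
clock: 6.9
position: [471.7, -180.5, 10.8]
orientation: [-2.553, -1.826, 0.002]
ft_force: [0.2, -0.0, 0.1]
finger_gap: 46.1
clock: 7.6
position: [471.8, -180.5, 11.1]
orientation: [-2.553, -1.826, 0.002]
ft_force: [-0.1, -0.1, 3.9]
finger_gap: 13.6
[573.66161119  92.42392784] [array([ 1.4564,  0.0388, -0.6688]), array([-0.0008, -0.0005, -0.1964])]
```

Gripped at a 13.6 mm gap. I'll lift and carry it toward the apron.

```bash
python3 -m crank '[{"delta_pos":[0,0,-0.2],"angular":[0,0,0],"fingers":0},{"delta_pos":[0,0,-0.4],"angular":[0,0,0],"fingers":0},{"delta_pos":[0,0,-0.6],"angular":[0,0,0],"fingers":0},{"delta_pos":[0.15,0,-0.67],"angular":[0,0,-0.03],"fingers":0},{"delta_pos":[0.3,0,-0.67],"angular":[0,0,-0.06],"fingers":0},{"delta_pos":[0.5,0.01,-0.67],"angular":[0,0,-0.09],"fingers":0},{"delta_pos":[0.7,0.01,-0.67],"angular":[0,0,-0.12],"fingers":0},{"delta_pos":[0.9,0.02,-0.67],"angular":[0,0,-0.15],"fingers":0},{"delta_pos":[1,0.02,-0.67],"angular":[0,0,-0.18],"fingers":0},{"delta_pos":[1,0.02,-0.67],"angular":[0,0,-0.196],"fingers":0}]'
python3 - <<'E'
from h import *
print(move([573.7,92.4,145],down(106.5)))
E
```

```text
clock: 8.6
position: [541.2, 9.8, 144.9]
orientation: [-1.872, -2.519, -0.0]
ft_force: [0.0, 0.2, -0.8]
finger_gap: 13.8
[array([ 3.483e-01,  2.749e-01, -2.000e-04]), array([-0.0006, -0.0009,  0.0016])]
```

```bash
python3 -m crank '[{"delta_pos":[0.17,0.14,0],"angular":[0,0,0],"fingers":0},{"delta_pos":[0.3,0.23,0],"angular":[0,0,0],"fingers":0},{"delta_pos":[0.348,0.275,0],"angular":[-0.0005,-0.001,0.0015],"fingers":0},{"delta_pos":[0.348,0.275,0],"angular":[-0.0005,-0.001,0.0015],"fingers":0},{"delta_pos":[0.348,0.275,0],"angular":[-0.0005,-0.001,0.0015],"fingers":0}]'
python3 - <<'E'
from h import *
print(move([573.7,92.4,100],down(106.5)))
s=cam('scene');d=cam('side')
g=lambda i,x,y,w,h:cv2.resize(i[y:y+h,x:x+w],(400,400),interpolation=cv2.INTER_CUBIC)
cv2.imwrite('pics/p1.png',np.hstack([g(s['frame'],205,205,130,130),g(d['frame'],95,195,130,130)]))
E
```

```text
clock: 9.1
position: [573.0, 91.6, 144.6]
orientation: [-1.878, -2.518, 0.003]
ft_force: [0.3, 0.2, -1.0]
finger_gap: 13.6
[array([0.003 , 0.0046, 0.2229]), array([-0.0005,  0.0002,  0.0003])]
```

View pics/p1.png

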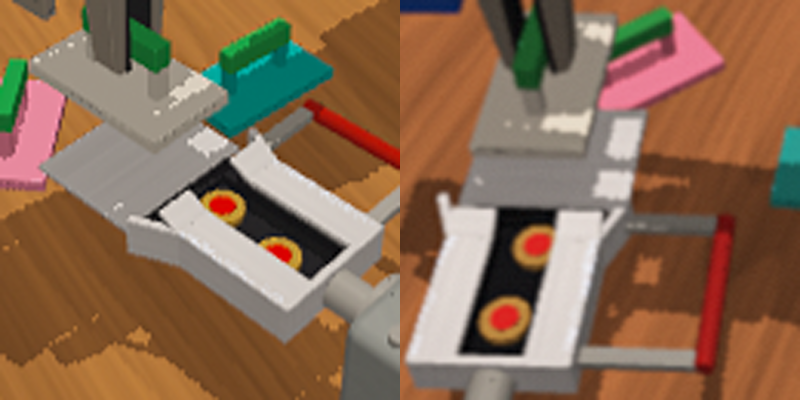

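The tray hangs over the apron and is aligned with it. I'll check its front corners numerically in the bed frame.

```bash
python3 - <<'E'
from h import *
s=cam('scene');d=cam('side')
S=lambda u,v:(205+u*.325-.3,205+v*.325-.3); D=lambda u,v:(95+(u-400)*.325-.3,195+v*.325-.3)
t=np.radians(106.5);M=np.array([[np.cos(t),np.sin(t)],[-np.sin(t),np.cos(t)]])
for a,b in (((227,100),(588,155)),((155,146),(470,152))):
    p,e=tri(s,S(*a),d,D(*b)); print(p.round(1),e.round(1),(M@(p[:2]-[543.84,193.1])).round(1))
E
```

```text
[526.3 132.6 135.3] 3.6 [-53.  34.]
[587.3 154.3 141.3] 1.5 [-49.5 -30.7]
```

Centre x≈-106 and y≈+1.6 in the bed frame, as intended (y tolerance ±6). I'll lower it to touch.

```bash
python3 -m crank '[{"delta_pos":[0.003,0.005,0.1],"angular":[0,0,0],"fingers":0},{"delta_pos":[0.003,0.005,0.17],"angular":[0,0,0],"fingers":0},{"delta_pos":[0.003,0.005,0.21],"angular":[0,0,0],"fingers":0},{"delta_pos":[0.003,0.005,0.229],"angular":[0,0,0],"fingers":0},{"delta_pos":[0.003,0.005,0.229],"angular":[0,0,0],"fingers":0},{"delta_pos":[0.003,0.005,0.229],"angular":[0,0,0],"fingers":0}]'; for i in 1 2 3; do python3 -m crank '[{"delta_pos":[0,0,0.004],"angular":[0,0,0],"fingers":0},{"delta_pos":[0,0,0.004],"angular":[0,0,0],"fingers":0}]'| grep -v orient ; done
```

```text
clock: 9.9
position: [574.4, 92.0, 99.6]
orientation: [1.881, 2.516, -0.001]
ft_force: [0.0, 0.3, -0.7]
finger_gap: 13.9
clock: 10.1
position: [574.8, 92.1, 99.2]
ft_force: [-0.4, -0.0, -2.0]
finger_gap: 13.7
clock: 10.3
position: [574.9, 92.2, 98.5]
ft_force: [0.0, 0.6, -1.0]
finger_gap: 14.0
clock: 10.5
position: [574.8, 92.2, 97.6]
ft_force: [0.3, 0.1, -2.5]
finger_gap: 13.9
```

```bash
for i in 1 2 3; do python3 -m crank '[{"delta_pos":[0,0,0.004],"angular":[0,0,0],"fingers":0},{"delta_pos":[0,0,0.004],"angular":[0,0,0],"fingers":0}]'| grep -v -e orient -e finger ; done; python3 - <<'E'
from h import *
t=np.radians(106.5);M=np.array([[np.cos(t),np.sin(t)],[-np.sin(t),np.cos(t)]])
p=manip.read_state()['position'];print((M@(p[:2]-[543.84,193.1])).round(1),move(p,down(106.5)))
E
```

```text
clock: 10.7
position: [574.7, 92.2, 96.7]
ft_force: [0.3, -0.3, -1.6]
clock: 10.9
position: [574.9, 92.2, 96.1]
ft_force: [-0.3, -0.6, 1.1]
clock: 11.1
position: [574.9, 92.2, 96.0]
ft_force: [-2.3, -0.7, 8.1]
[-105.6   -1.1] [array([0., 0., 0.]), array([ 0.0004,  0.0002, -0.0003])]
```

Contact is at 96.1, exactly as expected. I'll slide in along tool +x, unloaded slightly.

```bash
python3 -m crank '[{"delta_pos":[0.03,0,-0.002],"angular":[0,0,0],"fingers":0},{"delta_pos":[0.08,0,-0.002],"angular":[0,0,0],"fingers":0},{"delta_pos":[0.13,0,-0.002],"angular":[0,0,0],"fingers":0},{"delta_pos":[0.18,0,-0.002],"angular":[0,0,0],"fingers":0},{"delta_pos":[0.23,0,-0.002],"angular":[0,0,0],"fingers":0},{"delta_pos":[0.28,0,-0.002],"angular":[0,0,0],"fingers":0}]'; cat > b.py <<'E'
from h import *
t=np.radians(106.5);M=np.array([[np.cos(t),np.sin(t)],[-np.sin(t),np.cos(t)]])
s=manip.read_state();p=s['position'];print('bed xy',(M@(p[:2]-[543.84,193.1])).round(1),p[2].round(1),'F bed',(M@s['ft_force'][:2]).round(1),move(p,down(106.5))[1])
E
python3 b.py;  python3 -m crank '[{"delta_pos":[0.05,0,0],"angular":[0,0,0],"fingers":0},{"delta_pos":[0.09,0,0],"angular":[0,0,0],"fingers":0},{"delta_pos":[0.13,0,0],"angular":[0,0,0],"fingers":0},{"delta_pos":[0.16,0,0],"angular":[0,0,0],"fingers":0},{"delta_pos":[0.18,0,0],"angular":[0,0,0],"fingers":0}]'; python3 b.py
```

```text
clock: 11.7
position: [558.6, 146.9, 96.3]
orientation: [1.88, 2.516, 0.0]
ft_force: [0.3, -0.1, -1.2]
finger_gap: 13.5
bed xy [-48.5  -1.1] 96.3 F bed [-0.2 -0.2] [ 0.0003  0.0002 -0.0001]
clock: 12.2
position: [548.3, 182.0, 96.2]
orientation: [1.879, 2.516, 0.0]
ft_force: [0.6, -0.6, -0.9]
finger_gap: 13.8
bed xy [-11.9  -1.1] 96.2 F bed [-0.8 -0.4] [ 0.0003  0.0002 -0.    ]
```

Now the last 13 mm, slowly, until the stop is felt.

```bash
python3 -m crank '[{"delta_pos":[0.02,0,0],"angular":[0,0,0],"fingers":0},{"delta_pos":[0.035,0,0],"angular":[0,0,0],"fingers":0},{"delta_pos":[0.045,0,0],"angular":[0,0,0],"fingers":0},{"delta_pos":[0.05,0,0],"angular":[0,0,0],"fingers":0}]'>/dev/null; python3 b.py; for i in 1 2 3 ; do python3 -m crank '[{"delta_pos":[0.008,0,0],"angular":[0,0,0],"fingers":0},{"delta_pos":[0.008,0,0],"angular":[0,0,0],"fingers":0}]'>/dev/null; python3 b.py; done
```

```text
bed xy [-1.9 -1.1] 96.2 F bed [ 0.2 -0.1] [ 0.0003  0.0002 -0.0001]
bed xy [-0.2 -1.1] 96.2 F bed [-0.4 -1. ] [ 0.0003  0.0002 -0.0001]
bed xy [ 1.4 -1.1] 96.2 F bed [0.6 0.4] [ 0.0003  0.0002 -0.0001]
bed xy [ 1.8 -1. ] 96.4 F bed [-7.2  1.3] [0.0002 0.0009 0.0001]
```

The end stop is felt at x≈1.7 with 7 N (expected 1). I'll release and rise.

```bash
python3 -m crank '[{"delta_pos":[0,0,0],"angular":[0,0,0],"fingers":40},{"delta_pos":[0,0,0],"angular":[0,0,0],"fingers":40},{"delta_pos":[0,0,0],"angular":[0,0,0],"fingers":40},{"delta_pos":[0,0,0],"angular":[0,0,0],"fingers":40},{"delta_pos":[0,0,-0.1],"angular":[0,0,0],"fingers":40},{"delta_pos":[0,0,-0.3],"angular":[0,0,0],"fingers":40},{"delta_pos":[0,0,-0.5],"angular":[0,0,0],"fingers":40},{"delta_pos":[0,0,-0.5],"angular":[0,0,0],"fingers":40},{"delta_pos":[0,0,-0.5],"angular":[0,0,0],"fingers":40}]'
python3 - <<'E'
from h import *
s=cam('scene');d=cam('side')
g=lambda i,x,y,w,h:cv2.resize(i[y:y+h,x:x+w],(400,400),interpolation=cv2.INTER_CUBIC)
cv2.imwrite('pics/p2.png',np.hstack([g(s['frame'],225,215,130,130),g(d['frame'],95,215,130,130)]))
t=np.radians(106.5);u=np.array([np.cos(t),np.sin(t)]);v=np.array([-u[1],u[0]])
q=np.array([543.84,193.1])+110*v; print(q,move([*q,140],down(106.5)))
E
```

```text
clock: 14.1
position: [544.6, 195.6, 197.2]
orientation: [1.877, 2.514, 0.001]
ft_force: [0.4, 0.0, -1.0]
finger_gap: 36.8
[438.36982916 161.85831208] [array([-0.0096, -0.5501,  0.2769]), array([-0.0004,  0.0009,  0.0001])]
```

View pics/p2.png

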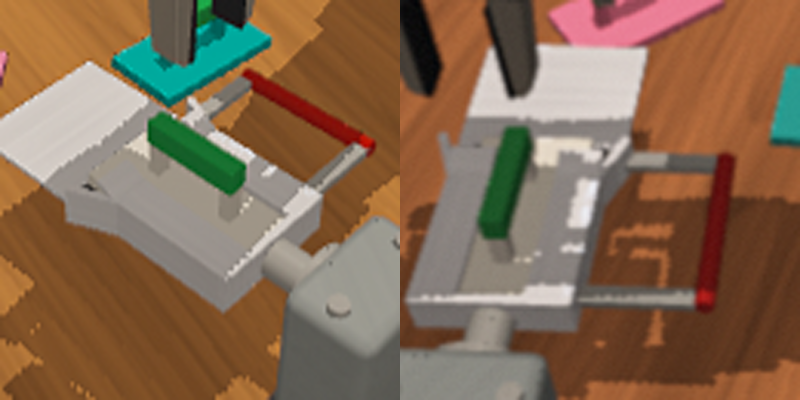

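The tray is home under the lips, with its bar centred. Now to the red bar, with its tip depth corrected (reported z≈59).

```bash
python3 -m crank '[{"delta_pos":[-0.007,-0.2,0],"angular":[0,0,0],"fingers":45},{"delta_pos":[-0.007,-0.4,0],"angular":[0,0,0],"fingers":45},{"delta_pos":[-0.007,-0.55,0],"angular":[0,0,0],"fingers":45},{"delta_pos":[-0.007,-0.55,0.1],"angular":[0,0.001,0],"fingers":45},{"delta_pos":[-0.007,-0.55,0.25],"angular":[0,0.001,0],"fingers":45},{"delta_pos":[-0.007,-0.55,0.35],"angular":[0,0.001,0],"fingers":45},{"delta_pos":[-0.007,-0.55,0.35],"angular":[0,0.001,0],"fingers":45}]'; python3 - <<'E'
from h import *
print(move([438.6,162.9,59],down(106.5)))
w=cam('wrist');cv2.imwrite('pics/w2.png',w['frame'])
q=np.array([438.6,162.9,85]);t=np.radians(106.5);u=np.array([np.cos(t),np.sin(t),0])
print('pred rod ends',proj(w,[q-45*u,q,q+45*u]).round(0).tolist())
f=w['frame'].astype(int);m=(f[...,2]>90)&(f[...,1]<50)&(f[...,0]<50)
n,l,st,c=cv2.connectedComponentsWithStats(m.astype(np.uint8))
for k in range(1,n):
    if st[k][4]>80: print(st[k],c[k].round(0))
E
```

```text
clock: 14.9
position: [435.3, 161.2, 122.0]
orientation: [-1.876, -2.514, 0.01]
ft_force: [-0.1, 0.0, 0.3]
finger_gap: 41.6
[array([0.0033, 0.0208, 0.3148]), array([-0.0026,  0.    ,  0.0001])]
pred rod ends [[257.0, 255.0], [257.0, 208.0], [258.0, 154.0]]
[ 251  150   14  114 1490] [257. 205.]
```

The rod in the wrist view matches the prediction (257,205 against 257,208). I'll descend and close.

```bash
python3 -m crank '[{"delta_pos":[0.003,0.02,0.1],"angular":[-0.0025,0,0],"fingers":45},{"delta_pos":[0.003,0.02,0.2],"angular":[-0.0025,0,0],"fingers":45},{"delta_pos":[0.003,0.02,0.28],"angular":[-0.0025,0,0],"fingers":45},{"delta_pos":[0.003,0.02,0.315],"angular":[-0.0025,0,0],"fingers":45},{"delta_pos":[0.003,0.02,0.315],"angular":[-0.0025,0,0],"fingers":45},{"delta_pos":[0.003,0.02,0.315],"angular":[-0.0025,0,0],"fingers":45}]'; python3 -m crank '[{"delta_pos":[0,0,0],"angular":[0,0,0],"fingers":0},{"delta_pos":[0,0,0],"angular":[0,0,0],"fingers":0},{"delta_pos":[0,0,0],"angular":[0,0,0],"fingers":0},{"delta_pos":[0,0,0],"angular":[0,0,0],"fingers":0},{"delta_pos":[0,0,0],"angular":[0,0,0],"fingers":0},{"delta_pos":[0,0,0],"angular":[0,0,0],"fingers":0}]' 12; python3 b.py
```

```text
clock: 15.55
position: [440.3, 163.5, 61.3]
orientation: [1.878, 2.516, 0.003]
ft_force: [-0.6, -0.3, -0.2]
finger_gap: 41.4
clock: 16.15
position: [439.0, 163.1, 61.3]
orientation: [1.879, 2.517, 0.0]
ft_force: [-4.3, -1.6, 6.5]
finger_gap: 11.6
bed xy [  1.  109.1] 61.3 F bed [-0.4  4.6] [ 0.     -0.      0.0001]
```

Gripped (11.6 mm on the 12 mm rod). First 60° of the arc.

```bash
python3 -m crank '[{"delta_pos":[0,0.003,-0.0575],"angular":[0,0,0],"fingers":0},{"delta_pos":[0,0.012,-0.114],"angular":[0,0,0],"fingers":0},{"delta_pos":[0,0.027,-0.17],"angular":[0,0,0],"fingers":0},{"delta_pos":[0,0.0475,-0.2237],"angular":[0,0,0],"fingers":0},{"delta_pos":[0,0.0737,-0.275],"angular":[0,0,0],"fingers":0},{"delta_pos":[0,0.105,-0.323],"angular":[0,0,0],"fingers":0},{"delta_pos":[0,0.141,-0.368],"angular":[0,0,0],"fingers":0},{"delta_pos":[0,0.182,-0.4087],"angular":[0,0,0],"fingers":0},{"delta_pos":[0,0.2267,-0.445],"angular":[0,0,0],"fingers":0},{"delta_pos":[0,0.275,-0.476],"angular":[0,0,0],"fingers":0}]'; cat > arc.py <<'E'
from b import *
# rod rel bed (rod z 85 <-> reported 61.3)
r=M@(p[:2]-[543.84,193.1]); y=r[1]+.5; z=p[2]-61.3
print('angle',np.degrees(np.arctan2(z,y)).round(1),'rad',np.hypot(y,z).round(1))
th0=np.degrees(np.arctan2(z,y)); print('x corr',((1-r[0])/200).round(4))
for th in np.arange(np.ceil(th0/6)*6+6,181,6):
    a=np.radians(th); print(int(th),(-(110*np.cos(a)-y)/200).round(3),(-(110*np.sin(a)-z)/200).round(3))
E
python3 arc.py
```

```text
clock: 17.15
position: [488.7, 177.6, 157.8]
orientation: [-1.877, -2.514, 0.009]
ft_force: [-13.2, -5.3, 15.9]
finger_gap: 11.5
bed xy [ 0.8 57.3] 157.8 F bed [-1.3 14.1] [-0.0022  0.0001  0.0001]
angle 59.1 rad 112.5
x corr 0.0011
66 0.065 -0.02
72 0.119 -0.04
78 0.174 -0.055
84 0.231 -0.064
90 0.289 -0.067
96 0.346 -0.064
102 0.403 -0.055
108 0.459 -0.04
114 0.512 -0.02
120 0.564 0.006
126 0.612 0.038
132 0.657 0.074
138 0.698 0.115
144 0.734 0.159
150 0.765 0.208
156 0.791 0.259
162 0.812 0.313
168 0.827 0.368
174 0.836 0.425
180 0.839 0.483
```

About 20 N outward, so my arc is roughly 2 mm tight. I'll widen it slightly.

```bash
python3 -m crank '[{"delta_pos":[0,0.06,-0.03],"angular":[-0.002,0,0],"fingers":0},{"delta_pos":[0,0.115,-0.05],"angular":[-0.002,0,0],"fingers":0},{"delta_pos":[0,0.172,-0.066],"angular":[-0.002,0,0],"fingers":0},{"delta_pos":[0,0.23,-0.076],"angular":[-0.002,0,0],"fingers":0},{"delta_pos":[0,0.289,-0.08],"angular":[-0.002,0,0],"fingers":0},{"delta_pos":[0,0.346,-0.076],"angular":[-0.002,0,0],"fingers":0},{"delta_pos":[0,0.404,-0.067],"angular":[-0.002,0,0],"fingers":0},{"delta_pos":[0,0.461,-0.051],"angular":[-0.002,0,0],"fingers":0}]'; python3 arc.py
```

```text
clock: 17.95
position: [578.3, 204.1, 167.0]
orientation: [1.879, 2.517, -0.001]
ft_force: [-1.6, -2.9, 0.9]
finger_gap: 11.6
bed xy [  0.7 -36.1] 167.0 F bed [-2.3  2.4] [-0.0002  0.0001  0.0001]
angle 108.6 rad 111.6
x corr 0.0013
120 0.097 0.052
126 0.145 0.084
132 0.19 0.12
138 0.231 0.161
144 0.267 0.205
150 0.298 0.254
156 0.324 0.305
162 0.345 0.359
168 0.36 0.414
174 0.369 0.471
180 0.372 0.529
```

```bash
python3 -m crank '[{"delta_pos":[0,0.05,0.018],"angular":[0,0,0],"fingers":0},{"delta_pos":[0,0.1,0.045],"angular":[0,0,0],"fingers":0},{"delta_pos":[0,0.149,0.078],"angular":[0,0,0],"fingers":0},{"delta_pos":[0,0.195,0.115],"angular":[0,0,0],"fingers":0},{"delta_pos":[0,0.236,0.156],"angular":[0,0,0],"fingers":0},{"delta_pos":[0,0.273,0.201],"angular":[0,0,0],"fingers":0},{"delta_pos":[0,0.304,0.25],"angular":[0,0,0],"fingers":0},{"delta_pos":[0,0.331,0.302],"angular":[0,0,0],"fingers":0}]'; python3 arc.py
```

```text
clock: 18.75
position: [642.0, 223.0, 105.6]
orientation: [-1.879, -2.517, 0.001]
ft_force: [-3.2, -1.4, 1.0]
finger_gap: 11.7
bed xy [   0.8 -102.6] 105.6 F bed [-0.5  3.5] [-0.0003  0.0001  0.    ]
angle 156.5 rad 111.3
x corr 0.0012
168 0.027 0.107
174 0.036 0.164
180 0.039 0.222
```

```bash
python3 -m crank '[{"delta_pos":[0,0.019,0.053],"angular":[0,0,0],"fingers":0},{"delta_pos":[0,0.034,0.106],"angular":[0,0,0],"fingers":0},{"delta_pos":[0,0.043,0.162],"angular":[0,0,0],"fingers":0},{"delta_pos":[0,0.046,0.2],"angular":[0,0,0],"fingers":0},{"delta_pos":[0,0.046,0.215],"angular":[0,0,0],"fingers":0},{"delta_pos":[0,0.046,0.215],"angular":[0,0,0],"fingers":0}]'; python3 arc.py
```

```text
clock: 19.35
position: [649.9, 225.4, 62.6]
orientation: [-1.879, -2.516, 0.003]
ft_force: [-7.0, -3.4, 6.6]
finger_gap: 11.2
bed xy [   0.9 -110.9] 62.6 F bed [-1.2  7.7] [-0.0008  0.0001  0.    ]
angle 179.3 rad 110.4
x corr 0.0007
```

Press down gently to find the stop.

```bash
for i in 1 2; do python3 -m crank '[{"delta_pos":[0,-0.004,0.01],"angular":[0,0,0],"fingers":0},{"delta_pos":[0,-0.004,0.01],"angular":[0,0,0],"fingers":0},{"delta_pos":[0,-0.004,0.01],"angular":[0,0,0],"fingers":0}]'>/dev/null; python3 arc.py; python3 -c "
from h import *
print(manip.read_state()['ft_force'])"; done
```

```text
bed xy [   0.9 -110.9] 62.1 F bed [-1.2  5.3] [-0.0001  0.0001  0.    ]
angle 179.6 rad 110.4
x corr 0.0004
[-4.76772653 -2.61911697 12.42498287]
bed xy [   1. -111.] 62.0 F bed [-1.6  6.4] [0.0006 0.     0.0001]
angle 179.7 rad 110.5
x corr 0.0002
[-5.69657388 -3.37637081 16.21284085]
```

The stop is reached: 16 N with no further travel. I'll open, rise and look.

```bash
python3 -m crank '[{"delta_pos":[0,0,0],"angular":[0,0,0],"fingers":40},{"delta_pos":[0,0,0],"angular":[0,0,0],"fingers":40},{"delta_pos":[0,0,0],"angular":[0,0,0],"fingers":40},{"delta_pos":[0,0,0],"angular":[0,0,0],"fingers":40},{"delta_pos":[0,0,-0.15],"angular":[0,0,0],"fingers":40},{"delta_pos":[0,0,-0.35],"angular":[0,0,0],"fingers":40},{"delta_pos":[0,0,-0.6],"angular":[0,0,0],"fingers":40},{"delta_pos":[-0.3,0.2,-0.9],"angular":[0,0,0],"fingers":40},{"delta_pos":[-0.5,0.2,-0.9],"angular":[0,0,0],"fingers":40},{"delta_pos":[-0.6,0.2,-0.9],"angular":[0,0,0],"fingers":40}]'
python3 - <<'E'
from h import *
s=cam('scene');d=cam('side')
g=lambda i,x,y,w,h:cv2.resize(i[y:y+h,x:x+w],(400,400),interpolation=cv2.INTER_CUBIC)
cv2.imwrite('pics/p3.png',np.hstack([g(s['frame'],190,200,180,180),g(d['frame'],60,200,180,180)]))
t=np.radians(106.5);u=np.array([np.cos(t),np.sin(t)]);v=np.array([-u[1],u[0]])
q=np.array([543.84,193.1])-110*v
for n,c,(ox,oy),ax in (('scene',s,(190,200),0),('side',d,(60,200),400)):
    print(n,'exp rod px in crop',((proj(c,[[*(q-40*u),85],[*(q+40*u),85]])-[ox,oy])/.45+[ax,0]).round(0).tolist())
E
```

```text
clock: 20.95
position: [724.3, 121.3, 244.7]
orientation: [1.875, 2.515, 0.007]
ft_force: [0.9, -0.0, -0.1]
finger_gap: 36.9
scene exp rod px in crop [[81.0, 227.0], [156.0, 287.0]]
side exp rod px in crop [[441.0, 151.0], [407.0, 237.0]]
```

View pics/p3.png

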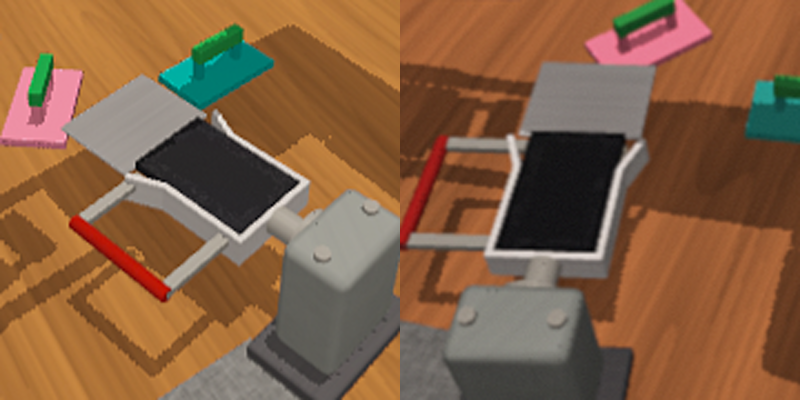

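The cradle is fully turned, with the red bar on the far side where predicted. The black tray's underside faces up, and nothing has fallen out in view. I'll hand in.

```bash
python3 - <<'E'
from h import *
for n in('scene','side'):
    c=cam(n); print(n,[(round(r['p'],2),np.round(r['extent'],0).tolist()) for r in manip.outline_of(n,'blank_a')])
print(manip.read_state()['ft_force'].round(1)); print(manip.hand_in())
E
```

```text
scene []
side []
[-0.7 -0.4 -0.5]
the job is handed in; nothing more can be done
None
```

The job is done and handed in at about 21 s of the 64 s allowed. I set the white tray mouth down on the apron and slid it under the lips until I felt the end stop. Then I swung the red bar half a turn to its far stop, let go, and moved the arm clear.

**Last checks**
- **Cradle:** the bar sits where predicted on the far side, and the black tray's underside faces up.
- **Blanks:** none shows on the bench in either camera. I could not see the underside, so the blanks lying face down in the white tray is inferred, not observed.
- **Robot:** it touches nothing; the force reading was about zero.

**What disagreed**
- **Fingertip position:** the real fingertips stood about 37 mm further back than stated. My first grasp therefore closed on nothing just above the handle. I measured the offset by lightly touching the top of the tray's handle (about 7 N) and corrected for it in every later move.
- **Turning arc:** my first stretch ran about 2 mm tight and pulled with roughly 20 N. I widened it for the rest of the turn.

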